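Put the rake away in the balcony tool chest

TASK

Put the yellow rake away in the wooden tool chest: raise its lid until the folding stay on the end of the chest locks straight, and lay the rake inside while the stay holds the lid. Then push the stay's knee back towards the hinges to break the lock, and lower the lid gently until it is fully shut, without letting it drop. Leave everything else on the table where it stands.

Things in the scene. Friction and masses are not known exactly. Their poses are not given: they have to be found in the camera images.
- chest: Wooden tool chest fixed to the table, 280 x 200 x 85 mm high without its lid (walls and floor 8 mm). Origin: centre of its underside. Its x runs along the hinge, y points to the hinge side, z up. The lid's hinge axis is parallel to x at y = +100, z = +85 mm. The folding stay is outside its +x end, the lid's handle on its -y side.
- lid (a joint): Hinge of the wooden lid (280 x 200 x 12 mm, about 0.35 kg): 0 rad is shut, grows as the handle side rises; 1.40 rad is the most that the straight stay allows. About 3 N at the handle raises it. The hinges are stiff: above about 0.9 rad the lid stays where it is left even with the stay unlocked; below about 0.6 rad it falls shut unless held.
- lid_handle (a point): Middle of the lid's black round handle bar: 12 mm thick, 100 mm free between its two posts, parallel to the hinge axis, 45 mm out from the lid's front edge and level with the middle of the lid's thickness: 245 mm from the hinge axis, 91 mm high when shut, with free space above and below. The point's axes are the chest's and turn with the lid.
- knee (a joint): Knee of the folding stay (two flat steel arms, 85 mm each between pivots, 5 to 10 mm off the chest's +x end wall). 0 rad: folded, lid shut; 2.73: straight; 2.85: stop just past straight, there the stay is locked and the lid cannot be lowered. A light spring snaps the knee over to the stop by itself once the lid is fully raised (within about 0.03 rad of 1.40).
- knee_knob (a point): Middle of the red round thumb knob on the stay's knee: 22 mm across, 28 mm long, its axis along the chest's x, spanning x = 150 to 178 mm in the chest's frame. Locked, it stands at y = +28, z = +130 mm there. About 2 to 3 N towards the hinge side (+y) and down, square to the stay, breaks the lock.
- stay_pivot (a point): Lower pivot of the stay on the chest's end wall, at y = -25, z = +63 mm in the chest's frame: the knee knob swings about it at 85 mm radius. Pushed back by under about 20 mm from the lock, the knee springs back to it; pushed back 28 to 45 mm (knee 2.1 to 1.5 rad) it stays broken, and the lid, now at 1.3 to 1.05 rad, still stands by its stiff hinges; pushed back over 55 mm the lid falls.
- rake: Yellow plastic hand rake lying on the table, 187 mm long, 66 mm wide at the head, 60 g. Origin: near the middle of its length, on the surface it lies on; x points from the handle to the tines. The round handle, 20 mm thick with its axis 11 mm up, runs from x = -95 to x = +20 mm; the head starts at x = +46 mm; it balances at about x = 0.
- pliers: Aluminium jin pliers lying on the table, 180 x 65 x 16 mm. Origin: middle, underneath. Not to be moved.
- pot: Brown clay training pot, 128 mm across, 66 mm high. Origin: centre of its underside. Not to be moved.
- cloche: Glass cloche, a bell 140 mm across and 188 mm high with its knob. Origin: centre of its underside. Not to be moved.
- spray: Clear bottle with blue cap, 64 mm across, 150 mm high. Origin: centre of its underside. Not to be moved.
- wire_coil: Ring-shaped coil of copper-coloured wire, 100 mm across, 16 mm high, lying flat. Origin: centre of its underside. Not to be moved.
- seed_tray: Green open seed tray, 120 x 90 x 50 mm. Origin: centre of its underside. Not to be moved.
Things that resemble listed ones, but are neither listed nor needed, are in the scene too. Of the things shaped like the rake, the yellow one is meant.

How it is judged:
By the outcome, as a careful person would: the job done as asked, in the order asked, and still so for the second after the job is handed in, with the robot touching nothing.
It also fails if it takes over 72 s, if anything falls off the work surface, if the arm or the gripper's body presses on something with over 40 N, if the wrist force passes 120 N, or if a joint passes its speed limit or range.

ROBOT

A 6-joint arm with a two-finger parallel gripper is mounted at the origin on the work surface. World frame = base frame: x ahead of the robot, y to its left, z up, the work surface at z = 0. Lengths are in m, angles in rad, forces in N, time in s.
With the tool pointing down it reaches from about 0.35 to 0.925 m from the base axis. Payload 6.4 kg.
Tool frame: the origin (TCP) lies at the very end of the fingers, on their centre line; the grasp point (between the pads) lies 19 mm behind it; z points along the fingers, y is the line along which they close (so a half turn about z gives the same grasp; the last joint's range is limited). The gripper opens to 94 mm and grips with 3 to 60 N. Pads are 16 mm wide; open, the fingers measure 119 mm over their backs; the gripper's body (75 mm by 177 mm) begins 78 mm behind the grasp point.
Start: joints at [1.063, 0.245, 1.558, -0, 1.339, -0.174], TCP at [0.213, 0.614, 0.205] pointing down, gripper open.
Joint ranges: [-3.13, 3.13], [-1.02, 2.26], [0.13, 2.54], [-0.95, 4.09], [0.21, 2.88], [-2.74, 2.74]. Speed limits (rad/s): [2.57, 2.57, 3.14, 3.14, 3.14, 3.14].

INTERFACE

Orientations are given as a unit quaternion [w, x, y, z].
In Python, from plant import env gives the robot as it stands.
- The arm moves only by the tool play_rows, never from a script. Its argument "motion" is a list of rows, each an object of numbers: "dx", "dy", "dz": the shift along the tool's x, y, z in mm; "rx", "ry", "rz": the turn, a rotation vector about the tool's x, y, z in degrees; "claw": the opening in per cent of the stroke, from 0 (shut) to 100 (fully open). A call has 1 to 20 rows; each row is the pose to reach, as a shift and turn from the pose commanded when the call began, along the tool's axes at that moment; what a row does not reach only later rows make up. A row lasts 1/8 s, in which the tool goes at most 62.5 mm and 10.7 degrees, less where a joint would pass 70% of its speed; a pose out of reach is approached as far as the arm can. A call with a gripper value outside its range is refused whole. The fingers move at their own pace and stop on an object; "force" is the grip in N (left out, the last holds). Time passes only in rows, so rows that repeat a pose let the fingers close. It gives the time, the measured TCP pose, the force, the opening and the grip force at its end, in the units of the state.
- env.sense(): the state, without advancing time (a new reading comes with each control period).
- env.get_image(name): name is "scene" or "top" or "wrist"; returns a dict with "frame" (400x640x3 uint8, red, green, blue), "fx", "fy", "cx", "cy" (pixels), "cam_to_world" (4x4, takes a point from camera to world coordinates). Camera axes: x right, y down, z forward; pixel columns grow to the right and rows downward; lengths in m; the calibration is good to about 2 mm. A picture is of the moment at which its call begins. There is no depth.
- env.close_job(): hands the job in; it is judged then, once.
The state is a dict: "time_s": time; "qpos": joint angles; "joint_velocities": joint speeds; "effort": joint torques, N m; "tool_pos": TCP position; "tcp_rot": TCP orientation; "wrist_force": force on the tool from outside, world axes, zero at the start; "wrist_torque": the same for the moment, N m; "gripper_width": opening from 0.0 (shut) to 1.0 (fully open); "finger_force": force on a finger pad.
Only numpy, scipy, OpenCV 4.12 (cv2) and the standard library are available. Lean on these libraries where they do the work, as an engineer would, in place of code of your own. Each camera call takes 0.05 s, during which the arm holds its last target. There are 200 camera calls.

## Working session

There is one attempt and no reset: what is moved stays moved. The work goes in short steps, Python scripts to look and compute and a tool call to move; the robot and the scene stay as the last step left them, time stands still between calls to the robot, and variables do not carry over. Pictures are saved under pics/ and viewed, at most 10 in all, crops included, and the job is handed in when it is done.

Besides the shell and the picture viewer there is one more tool, called after ">>>" as name(argument=value, ...), one argument or row to a line, values as JSON. play_rows: Moves the arm, as the interface text tells. Its arguments: {"type":"object","properties":{"motion":{"type":"array","items":{"type":"object","properties":{"dx":{"type":"number"},"dy":{"type":"number"},"dz":{"type":"number"},"rx":{"type":"number"},"ry":{"type":"number"},"rz":{"type":"number"},"claw":{"type":"number"}}}},"force":{"type":"number"}},"required":["motion"]}

```bash
mkdir -p pics; ls; cat > h.py <<'E'
import numpy as np, cv2
from plant import env
def grab(n,f=None):
    d=env.get_image(n)
    np.savez(f'{n}.npz',**{k:np.array(v) for k,v in d.items()})
    if f: cv2.imwrite(f'pics/{f}.png',cv2.cvtColor(d['frame'],cv2.COLOR_RGB2BGR))
    return d
def load(n): return dict(np.load(f'{n}.npz'))
def ray(d,u,v):
    T=np.array(d['cam_to_world']); r=T[:3,:3]@np.array([(u-d['cx'])/d['fx'],(v-d['cy'])/d['fy'],1]); return T[:3,3],r/np.linalg.norm(r)
def onz(d,u,v,z):
    o,r=ray(d,u,v); return o+r*(z-o[2])/r[2]
def proj(d,p):
    T=np.linalg.inv(np.array(d['cam_to_world'])); q=T[:3,:3]@np.array(p)+T[:3,3]; return np.array([q[0]/q[2]*d['fx']+d['cx'],q[1]/q[2]*d['fy']+d['cy']])
E
python3 - <<'E'
from h import *
for n in('scene','top'): 
    d=grab(n,n+'0'); print(n,d['fx'],d['cx'],d['cy'],np.round(d['cam_to_world'],3).tolist())
s=env.sense(); print(s['tool_pos'],s['tcp_rot'],s['time_s'])
E
```

```text
pics
scene 491.34144976310284 315.5949241254907 201.4780806019399 [[-0.762, 0.368, -0.534, 1.395], [0.648, 0.44, -0.622, 1.076], [0.006, -0.819, -0.573, 1.032], [0.0, 0.0, 0.0, 1.0]]
top 473.9374343354818 325.48126360693425 205.5829450352054 [[0.015, -0.997, 0.077, 0.375], [-1.0, -0.016, -0.011, 0.056], [0.012, -0.077, -0.997, 1.396], [0.0, 0.0, 0.0, 1.0]]
[0.21271552 0.61362697 0.20445252] [-2.84663392e-04  1.66137291e-01  9.86102247e-01 -8.22870014e-04] 0.1
```

View pics/top0.png

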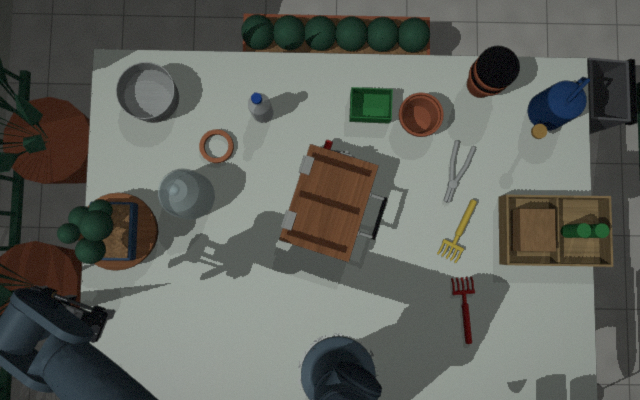

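View pics/scene0.png

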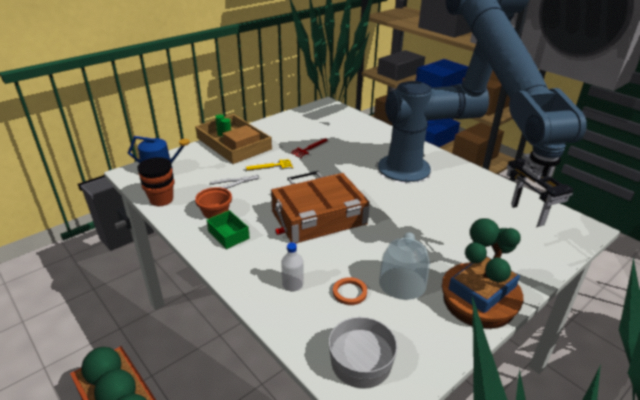

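The top view shows the chest at (333,203), the stay's red knob at (328,145) and the handle at about (400,207). There are two rake-like things: yellow at (460,230) and red at (464,310). I choose the yellow one and check it in a crop.

```bash
python3 - <<'E'
from h import *
d=load('top'); f=cv2.cvtColor(d['frame'],cv2.COLOR_RGB2BGR)
cv2.imwrite('pics/c1.png',cv2.resize(f[125:275,265:485],None,fx=3.6,fy=3.6,interpolation=cv2.INTER_CUBIC))
hsv=cv2.cvtColor(f,cv2.COLOR_BGR2HSV)
m=cv2.inRange(hsv,(20,110,80),(35,255,255)); m[:, :430]=0; m[:,490:]=0; m[:190]=0; m[270:]=0
ys,xs=np.nonzero(m); P=np.array([onz(d,u,v,.011)[:2] for u,v in zip(xs,ys)])
(c,wh,a)=cv2.minAreaRect((P*1000).astype(np.float32)); print('yellow',len(P),c,wh,a,P.mean(0)); print(cv2.boxPoints((c,wh,a)))
m=cv2.inRange(hsv,(0,150,80),(6,255,255))|cv2.inRange(hsv,(174,150,80),(180,255,255)); m[:,:300]=0;m[:,350:]=0;m[:130]=0;m[165:]=0
ys,xs=np.nonzero(m);print('knob',len(xs),xs.mean(),ys.mean(),xs.min(),xs.max(),ys.min(),ys.max())
m=cv2.inRange(hsv,(3,80,40),(20,255,255)); m[:,:265]=0;m[:,395:]=0;m[:135]=0;m[275:]=0
cs,_=cv2.findContours(m,0,2); k=max(cs,key=cv2.contourArea); r=cv2.minAreaRect(k); print(r); b=cv2.boxPoints(r); print(b)
Q=np.array([onz(d,u,v,.097)[:2] for u,v in b]);print(Q,np.linalg.norm(Q-np.roll(Q,1,0),axis=1))
E
```

```text
yellow 477 (420.0989074707031, -355.70330810546875) (63.686885833740234, 189.08172607421875) 64.23029327392578 [ 0.40993528 -0.35069547]
[[ 321.11618 -343.27777]
 [ 491.39346 -425.482  ]
 [ 519.08167 -368.12885]
 [ 348.80435 -285.92462]]
knob 5 328.6 141.4 327 330 141 142
((329.356689453125, 201.879638671875), (73.0446548461914, 102.80229949951172), 18.225074768066406)
[[278.59076 239.27989]
 [310.74225 141.63463]
 [380.12262 164.47939]
 [347.97113 262.12463]]
[[ 0.38127364  0.1685127 ]
 [ 0.65302178  0.08534902]
 [ 0.59217394 -0.10795748]
 [ 0.3219542  -0.02176303]] [0.19930793 0.28418876 0.202657   0.28363391]
```

View pics/c1.png

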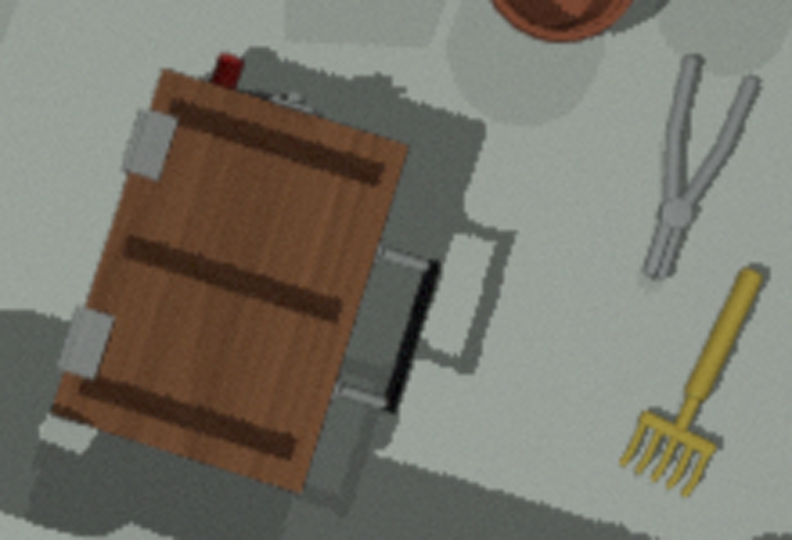

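The crop confirms the yellow five-tine rake: handle end at crop (755,275), head at (660,450). The handle bar runs from crop (437,262) to (391,410), and the lid corners are at (163,70), (410,147), (303,493) and (53,405).

```bash
python3 - <<'E'
from h import *
from scipy.optimize import least_squares
d=load('top'); px=lambda a:(265+a[0]/3.6-.4,125+a[1]/3.6-.4)
obs=[((163,70),(140,100,97)),((410,147),(140,-100,97)),((303,493),(-140,-100,97)),((53,405),(-140,100,97)),((414,336),(0,-145,91))]
W=np.array([onz(d,*px(a),m[2]/1000)[:2]*1000 for a,m in obs]); M=np.array([m[:2] for a,m in obs],float)
def T(p,M): c,s=np.cos(p[2]),np.sin(p[2]); return M@np.array([[c,s],[-s,c]])+p[:2]
r=least_squares(lambda p:(T(p,M)-W).ravel(),[487,30,-.3]);print(r.x,np.degrees(r.x[2]),r.fun.reshape(-1,2).round(1))
np.save('chest.npy',r.x)
print('handle',T(r.x,np.array([[0,-145.]])))
E
```

```text
[ 4.86612742e+02  3.14861227e+01 -2.97224132e-01] -17.029688317548693 [[ 3.6 -1.5]
 [ 1.8 -1.7]
 [-0.1  0.8]
 [-5.2  1.5]
 [-0.   1. ]]
handle [[ 444.14700047 -107.15608155]]
```

```bash
cat >> h.py <<'E'
from scipy.spatial.transform import Rotation as R
CH=np.load('chest.npy') if __import__('os').path.exists('chest.npy') else None
def cw(p): # chest mm -> world mm
    c,s=np.cos(CH[2]),np.sin(CH[2]); return np.array([CH[0]+c*p[0]-s*p[1],CH[1]+s*p[0]+c*p[1],p[2]])
def tool(yaw_y,tilt=0): # world angle (deg) of tool y; tilt: about tool y
    a=np.radians(yaw_y); y=np.array([np.cos(a),np.sin(a),0]); z=np.array([0,0,-1.]); x=np.cross(y,z)
    return R.from_matrix(np.c_[x,y,z])*R.from_rotvec([0,tilt,0],degrees=True)
def rel(P,Rt=None):
    s=env.sense(); q=s['tcp_rot']; R0=R.from_quat([q[1],q[2],q[3],q[0]]); Rt=Rt or R0
    print('t',round(s['time_s'],2),'pos',(np.array(s['tool_pos'])*1000).round(1),'F',np.round(s['wrist_force'],1),'w',round(s['gripper_width'],3))
    print('rot',(R0.inv()*Rt).as_rotvec(degrees=True).round(1))
    for p in np.atleast_2d(P): print(R0.inv().apply(np.array(p)-np.array(s['tool_pos'])*1000).round(0).astype(int).tolist())
YC=90+np.degrees(CH[2])
def arc(th,tip=19): # tool-down TCP world points for lid angle(s)
    r=np.hypot(245,6);a=np.arctan2(6,245)
    return [cw([0,100-r*np.cos(t+a),85+r*np.sin(t+a)-tip]) for t in np.atleast_1d(th)]
E
python3 - <<'E'
from h import *
rel([cw([0,-145,190])],tool(YC))
E
```

```text
t 0.1 pos [212.7 613.6 204.5] F [ 1.1 -0.5 -0. ] w 1.001
rot [-0.1 -0.  -2.1]
[-455, -605, 15]
```

>>> play_rows(
  motion=[
    {"dx":0,"dy":0,"dz":-55,"claw":45},
    {"dx":-75,"dy":-90,"dz":-75,"rz":-2.1},
    {"dx":-115,"dy":-140,"dz":-75,"rz":-2.1},
    {"dx":-150,"dy":-188,"dz":-75,"rz":-2.1},
    {"dx":-187,"dy":-236,"dz":-75,"rz":-2.1},
    {"dx":-222,"dy":-284,"dz":-75,"rz":-2.1},
    {"dx":-257,"dy":-332,"dz":-75,"rz":-2.1},
    {"dx":-292,"dy":-380,"dz":-75,"rz":-2.1},
    {"dx":-327,"dy":-428,"dz":-70,"rz":-2.1},
    {"dx":-362,"dy":-476,"dz":-60,"rz":-2.1},
    {"dx":-397,"dy":-524,"dz":-40,"rz":-2.1},
    {"dx":-430,"dy":-570,"dz":-20,"rz":-2.1},
    {"dx":-455,"dy":-605,"dz":0,"rz":-2.1},
    {"dx":-455,"dy":-605,"dz":15,"rz":-2.1},
    {"dx":-455,"dy":-605,"dz":15,"rz":-2.1},
    {"dx":-455,"dy":-605,"dz":15,"rz":-2.1},
  ],
)

```text
validation failed for argument at $.mo...
```

```bash
python3 - <<'E'
from h import *
d=grab('wrist','w1')
for x in(-50,0,50): print(proj(d,cw([x,-145,91])/1000).round(0))
for x in(-140,140): print(proj(d,cw([x,-100,97])/1000).round(0))
rel([cw([0,-145,72])],tool(YC))
E
```

```text
[-153.  505.]
[-137.  532.]
[-123.  558.]
[-154.  454.]
[-72. 607.]
t 0.15 pos [212.7 613.7 204.6] F [ 0.7 -0.3  0.5] w 1.003
rot [-0.1 -0.  -2.1]
[-455, -605, 133]
```

View pics/w1.png

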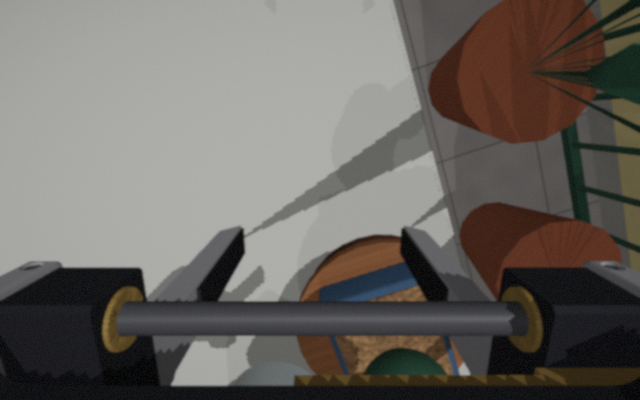

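The move was refused on its format, so this wrist view only shows the start pose, with the fingertips at (240,232) and (405,232). I'll retry with every key in each row.

>>> play_rows(
  motion=[
    {"dx":0,"dy":0,"dz":-55,"rx":0,"ry":0,"rz":0,"claw":45},
    {"dx":-40,"dy":-48,"dz":-75,"rx":0,"ry":0,"rz":-2.1,"claw":45},
    {"dx":-75,"dy":-95,"dz":-75,"rx":0,"ry":0,"rz":-2.1,"claw":45},
    {"dx":-455,"dy":-605,"dz":-75,"rx":0,"ry":0,"rz":-2.1,"claw":45},
    {"dx":-455,"dy":-605,"dz":-75,"rx":0,"ry":0,"rz":-2.1,"claw":45},
    {"dx":-455,"dy":-605,"dz":-75,"rx":0,"ry":0,"rz":-2.1,"claw":45},
    {"dx":-455,"dy":-605,"dz":-75,"rx":0,"ry":0,"rz":-2.1,"claw":45},
    {"dx":-455,"dy":-605,"dz":-75,"rx":0,"ry":0,"rz":-2.1,"claw":45},
    {"dx":-455,"dy":-605,"dz":-75,"rx":0,"ry":0,"rz":-2.1,"claw":45},
    {"dx":-455,"dy":-605,"dz":-75,"rx":0,"ry":0,"rz":-2.1,"claw":45},
    {"dx":-455,"dy":-605,"dz":-40,"rx":0,"ry":0,"rz":-2.1,"claw":45},
    {"dx":-455,"dy":-605,"dz":-20,"rx":0,"ry":0,"rz":-2.1,"claw":45},
    {"dx":-455,"dy":-605,"dz":0,"rx":0,"ry":0,"rz":-2.1,"claw":45},
    {"dx":-455,"dy":-605,"dz":15,"rx":0,"ry":0,"rz":-2.1,"claw":45},
    {"dx":-455,"dy":-605,"dz":15,"rx":0,"ry":0,"rz":-2.1,"claw":45},
    {"dx":-455,"dy":-605,"dz":15,"rx":0,"ry":0,"rz":-2.1,"claw":45},
  ],
  force=10,
)

```text
time_s: 2.15
tool_pos: [0.4448, -0.106, 0.1913]
tcp_rot: [0.0, 0.148, 0.989, -0.0]
wrist_force: [1.1, -0.0, 0.2]
gripper_width: 0.449
finger_force: 0.0
```

```bash
python3 - <<'E'
from h import *
d=grab('wrist','w2')
for x in(-50,0,50): print(proj(d,cw([x,-145,91])/1000).round(0))
for x in(-140,140): print(proj(d,cw([x,-100,97])/1000).round(0))
rel([cw([0,-145,72])],tool(YC))
E
```

```text
[321. 143.]
[321. 199.]
[321. 250.]
[378.  28.]
[366. 335.]
t 2.2 pos [ 445.1 -105.9  191.8] F [0.3 0.2 0.3] w 0.454
rot [-0.   0.1  0.1]
[1, -1, 120]
```

View pics/w2.png

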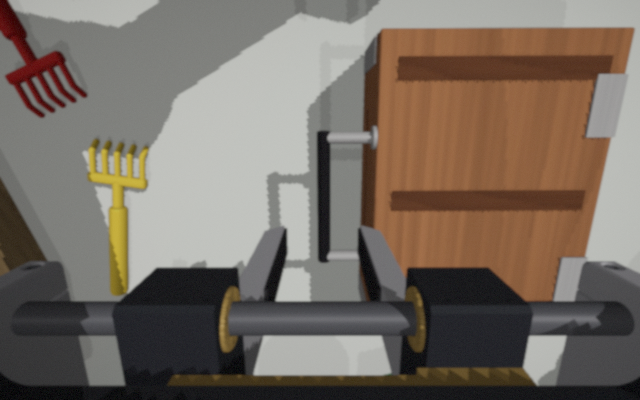

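The wrist view shows the bar at column 323, rows 132–260, where it was predicted and centred between the fingertips. I go down and grip.

>>> play_rows(
  motion=[
    {"dx":1,"dy":-1,"dz":40,"rx":0,"ry":0,"rz":0,"claw":45},
    {"dx":1,"dy":-1,"dz":80,"rx":0,"ry":0,"rz":0,"claw":45},
    {"dx":1,"dy":-1,"dz":110,"rx":0,"ry":0,"rz":0,"claw":45},
    {"dx":1,"dy":-1,"dz":120,"rx":0,"ry":0,"rz":0,"claw":45},
    {"dx":1,"dy":-1,"dz":120,"rx":0,"ry":0,"rz":0,"claw":0},
    {"dx":1,"dy":-1,"dz":120,"rx":0,"ry":0,"rz":0,"claw":0},
    {"dx":1,"dy":-1,"dz":120,"rx":0,"ry":0,"rz":0,"claw":0},
    {"dx":1,"dy":-1,"dz":120,"rx":0,"ry":0,"rz":0,"claw":0},
    {"dx":1,"dy":-1,"dz":120,"rx":0,"ry":0,"rz":0,"claw":0},
  ],
  force=12,
)

```text
time_s: 3.32
tool_pos: [0.4452, -0.1049, 0.0718]
tcp_rot: [0.002, 0.149, 0.989, 0.003]
wrist_force: [4.5, 12.6, 2.3]
gripper_width: 0.125
finger_force: 12.0
```

```bash
python3 - <<'E'
from h import *
rel(arc(np.linspace(0,1.4,21)[1:]),tool(YC))
E
```

```text
t 3.33 pos [ 445.2 -104.9   71.8] F [ 4.5 12.6  2.3] w 0.125
rot [ 0.4  0.2 -0.1]
[0, -1, -17]
[0, 1, -34]
[0, 5, -51]
[0, 9, -68]
[0, 15, -84]
[0, 22, -99]
[0, 30, -115]
[0, 39, -129]
[0, 49, -143]
[0, 60, -156]
[0, 72, -169]
[0, 85, -180]
[0, 98, -191]
[0, 112, -200]
[0, 127, -209]
[0, 143, -216]
[0, 158, -223]
[0, 175, -228]
[0, 191, -232]
[0, 208, -235]
```

>>> play_rows(
  motion=[
    {"dx":0,"dy":2,"dz":-8,"rx":0,"ry":0,"rz":0,"claw":0},
    {"dx":0,"dy":3,"dz":-17,"rx":0,"ry":0,"rz":0,"claw":0},
    {"dx":0,"dy":5,"dz":-34,"rx":0,"ry":0,"rz":0,"claw":0},
    {"dx":0,"dy":9,"dz":-51,"rx":0,"ry":0,"rz":0,"claw":0},
    {"dx":0,"dy":13,"dz":-68,"rx":0,"ry":0,"rz":0,"claw":0},
    {"dx":0,"dy":19,"dz":-84,"rx":0,"ry":0,"rz":0,"claw":0},
    {"dx":0,"dy":26,"dz":-99,"rx":0,"ry":0,"rz":0,"claw":0},
    {"dx":0,"dy":34,"dz":-115,"rx":0,"ry":0,"rz":0,"claw":0},
    {"dx":0,"dy":43,"dz":-129,"rx":0,"ry":0,"rz":0,"claw":0},
    {"dx":0,"dy":53,"dz":-143,"rx":0,"ry":0,"rz":0,"claw":0},
  ],
)

```text
time_s: 4.58
tool_pos: [0.4588, -0.0575, 0.2152]
tcp_rot: [-0.0, 0.148, 0.989, -0.002]
wrist_force: [-0.9, -6.0, 0.8]
gripper_width: 0.122
finger_force: 12.0
```

```bash
python3 - <<'E'
from h import *
CH[:2]=(cw([0,2,0])[:2]); np.save('chest.npy',CH)
rel(arc(np.linspace(0,1.4,21)[9:]),tool(YC))
E
```

```text
t 4.58 pos [458.8 -57.5 215.2] F [-0.9 -6.   0.8] w 0.122
rot [-0.2  0.  -0. ]
[-1, 1, 0]
[-1, 12, -13]
[-1, 23, -26]
[-1, 36, -37]
[-1, 49, -48]
[-1, 63, -58]
[-1, 78, -67]
[-1, 94, -74]
[-1, 109, -81]
[-1, 126, -86]
[-1, 142, -91]
[-1, 159, -94]
```

Forces are small. I continue to the lock, pressing slightly past 1.40.

>>> play_rows(
  motion=[
    {"dx":0,"dy":11,"dz":-13,"rx":0,"ry":0,"rz":0,"claw":0},
    {"dx":0,"dy":22,"dz":-26,"rx":0,"ry":0,"rz":0,"claw":0},
    {"dx":0,"dy":35,"dz":-37,"rx":0,"ry":0,"rz":0,"claw":0},
    {"dx":0,"dy":48,"dz":-48,"rx":0,"ry":0,"rz":0,"claw":0},
    {"dx":0,"dy":62,"dz":-58,"rx":0,"ry":0,"rz":0,"claw":0},
    {"dx":0,"dy":77,"dz":-67,"rx":0,"ry":0,"rz":0,"claw":0},
    {"dx":0,"dy":93,"dz":-74,"rx":0,"ry":0,"rz":0,"claw":0},
    {"dx":0,"dy":108,"dz":-81,"rx":0,"ry":0,"rz":0,"claw":0},
    {"dx":0,"dy":125,"dz":-86,"rx":0,"ry":0,"rz":0,"claw":0},
    {"dx":0,"dy":141,"dz":-91,"rx":0,"ry":0,"rz":0,"claw":0},
    {"dx":0,"dy":152,"dz":-93,"rx":0,"ry":0,"rz":0,"claw":0},
    {"dx":0,"dy":159,"dz":-94,"rx":0,"ry":0,"rz":0,"claw":0},
    {"dx":0,"dy":159,"dz":-94,"rx":0,"ry":0,"rz":0,"claw":0},
    {"dx":0,"dy":159,"dz":-94,"rx":0,"ry":0,"rz":0,"claw":0},
  ],
)

```text
time_s: 6.32
tool_pos: [0.5053, 0.0953, 0.3079]
tcp_rot: [-0.0, 0.148, 0.989, -0.001]
wrist_force: [-2.3, -3.6, 6.9]
gripper_width: 0.124
finger_force: 12.0
```

```bash
cat >> h.py <<'E'
def knob():
    for n in('scene','top'):
        d=grab(n); h=cv2.cvtColor(d['frame'],cv2.COLOR_RGB2HSV)
        m=cv2.inRange(h,(0,170,50),(5,255,255))|cv2.inRange(h,(173,170,50),(180,255,255))
        p=proj(d,cw([164,28,130])/1000); yy,xx=np.mgrid[:400,:640]; m[np.hypot(xx-p[0],yy-p[1])>30]=0
        ys,xs=np.nonzero(m); print(n,len(xs),'seen',xs.mean().round(1),ys.mean().round(1),'locked pred',p.round(1),'-20mm pred',proj(d,cw([164,43,117])/1000).round(1))
E
python3 - <<'E'
from h import *
rel(arc([1.4]),tool(YC)); knob()
E
```

```text
t 6.33 pos [505.3  95.3 307.9] F [-2.3 -3.6  6.9] w 0.124
rot [-0.1 -0.  -0. ]
[-1, 0, -1]
scene 43 seen 275.7 201.6 locked pred [275.2 200.9] -20mm pred [277.  206.7]
top 49 seen 337.5 139.8 locked pred [337.5 139.8] -20mm pred [332.1 139.2]
```

>>> play_rows(
  motion=[
    {"dx":0,"dy":3,"dz":0,"rx":0,"ry":0,"rz":0,"claw":0},
    {"dx":0,"dy":5,"dz":0,"rx":0,"ry":0,"rz":0,"claw":0},
    {"dx":0,"dy":5,"dz":0,"rx":0,"ry":0,"rz":0,"claw":0},
  ],
)

```text
time_s: 6.8
tool_pos: [0.5059, 0.0972, 0.3082]
tcp_rot: [-0.001, 0.149, 0.989, -0.004]
wrist_force: [-6.5, -12.8, 9.1]
gripper_width: 0.123
finger_force: 12.0
```

```bash
python3 - <<'E'
from h import *
rel(arc([1.4]),tool(YC)); knob()
# rake refine
d=load('top')
h=cv2.cvtColor(d['frame'],cv2.COLOR_RGB2HSV); m=cv2.inRange(h,(20,110,60),(35,255,255)); m[:,:430]=0; m[:,490:]=0; m[:190]=0; m[270:]=0
ys,xs=np.nonzero(m); P=np.array([onz(d,u,v,.011)[:2]*1000 for u,v in zip(xs,ys)])
a=np.radians(154.2); u=np.array([np.cos(a),np.sin(a)]); H=P[(P-[420,-356])@u<18]
vx,vy,x0,y0=cv2.fitLine(H.astype(np.float32),2,0,.01,.01).ravel(); print('handle',len(H),vx,vy,x0,y0,np.degrees(np.arctan2(vy,vx)), 'ext',((P-[x0,y0])@u).min(),((P-[x0,y0])@u).max())
E
```

```text
t 6.8 pos [505.9  97.2 308.2] F [ -6.5 -12.8   9.1] w 0.123
rot [-0.5 -0.1 -0.1]
[-1, -2, 0]
scene 48 seen 276.2 202.5 locked pred [275.2 200.9] -20mm pred [277.  206.7]
top 49 seen 336.5 139.9 locked pred [337.5 139.8] -20mm pred [332.1 139.2]
handle 231 0.9040796 -0.42736414 454.52957 -371.4836 -25.300396 ext -56.673876735103725 132.4239965001639
```

>>> play_rows(
  motion=[
    {"dx":0,"dy":-4,"dz":0,"rx":0,"ry":0,"rz":0,"claw":0},
    {"dx":0,"dy":-4,"dz":0,"rx":0,"ry":0,"rz":0,"claw":45},
    {"dx":0,"dy":-4,"dz":0,"rx":0,"ry":0,"rz":0,"claw":45},
    {"dx":0,"dy":-4,"dz":0,"rx":0,"ry":0,"rz":0,"claw":45},
    {"dx":0,"dy":-4,"dz":-20,"rx":0,"ry":0,"rz":0,"claw":45},
    {"dx":0,"dy":-4,"dz":-50,"rx":0,"ry":0,"rz":0,"claw":45},
  ],
)

```text
time_s: 7.65
tool_pos: [0.5054, 0.0967, 0.3583]
tcp_rot: [-0.001, 0.148, 0.989, 0.0]
wrist_force: [-0.3, -0.6, 0.2]
gripper_width: 0.449
finger_force: 0.0
```

```bash
python3 - <<'E'
from h import *
rel([[429,-359.5,110],[429,-359.5,3]],tool(64.7)); knob()
d=load('scene');print([proj(d,p/1000+[0,0,.019]).round(0) for p in map(np.array,arc([1.4,1.3]))])
E
```

```text
t 7.65 pos [505.4  96.7 358.3] F [-0.3 -0.6  0.2] w 0.449
rot [-0.  -0.1  8.3]
[-61, -459, 248]
[-61, -459, 355]
scene 43 seen 275.8 201.3 locked pred [275.2 200.9] -20mm pred [277.  206.7]
top 47 seen 337.6 140.0 locked pred [337.5 139.8] -20mm pred [332.1 139.2]
[array([328., 142.]), array([324., 140.])]
```

The knob sits at the locked position after release. Now the rake.

>>> play_rows(
  motion=[
    {"dx":-10,"dy":-60,"dz":0,"rx":0,"ry":0,"rz":4,"claw":45},
    {"dx":-20,"dy":-120,"dz":0,"rx":0,"ry":0,"rz":8.3,"claw":45},
    {"dx":-30,"dy":-180,"dz":0,"rx":0,"ry":0,"rz":8.3,"claw":45},
    {"dx":-40,"dy":-240,"dz":20,"rx":0,"ry":0,"rz":8.3,"claw":45},
    {"dx":-46,"dy":-295,"dz":50,"rx":0,"ry":0,"rz":8.3,"claw":45},
    {"dx":-52,"dy":-345,"dz":90,"rx":0,"ry":0,"rz":8.3,"claw":45},
    {"dx":-57,"dy":-395,"dz":130,"rx":0,"ry":0,"rz":8.3,"claw":45},
    {"dx":-61,"dy":-435,"dz":170,"rx":0,"ry":0,"rz":8.3,"claw":45},
    {"dx":-61,"dy":-459,"dz":220,"rx":0,"ry":0,"rz":8.3,"claw":45},
    {"dx":-61,"dy":-459,"dz":258,"rx":0,"ry":0,"rz":8.3,"claw":45},
    {"dx":-61,"dy":-459,"dz":258,"rx":0,"ry":0,"rz":8.3,"claw":45},
    {"dx":-61,"dy":-459,"dz":258,"rx":0,"ry":0,"rz":8.3,"claw":45},
  ],
)

```text
time_s: 9.25
tool_pos: [0.4305, -0.3608, 0.101]
tcp_rot: [0.001, 0.219, 0.976, -0.001]
wrist_force: [-0.2, -0.1, 0.8]
gripper_width: 0.45
finger_force: 0.0
```

```bash
python3 - <<'E'
from h import *
rel([[429,-359.5,3]],tool(64.7)); d=grab('wrist','w3')
u=np.array([-.904,.427])
for x in(-90,-10,15,46,90):
    p=np.array([419.9,-355.1])+u*x; print(x,proj(d,[p[0]/1000,p[1]/1000,.011]).round(0))
E
```

```text
t 9.25 pos [ 430.5 -360.8  101. ] F [-0.2 -0.1  0.8] w 0.45
rot [-0.1  0.1  0. ]
[2, 1, 98]
-90 [323. 282.]
-10 [323. 200.]
15 [323. 172.]
46 [323. 135.]
90 [323.  79.]
```

View pics/w3.png

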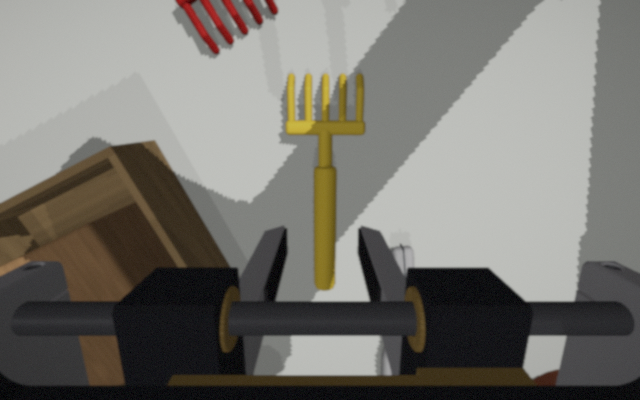

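The wrist view shows the yellow rake's handle at column 325, centred between the fingertips, with the head at row 128. The pliers are clear of the fingers. I go down and grip.

>>> play_rows(
  motion=[
    {"dx":1,"dy":1,"dz":40,"rx":0,"ry":0,"rz":0,"claw":45},
    {"dx":1,"dy":1,"dz":75,"rx":0,"ry":0,"rz":0,"claw":45},
    {"dx":1,"dy":1,"dz":92,"rx":0,"ry":0,"rz":0,"claw":45},
    {"dx":1,"dy":1,"dz":97,"rx":0,"ry":0,"rz":0,"claw":45},
    {"dx":1,"dy":1,"dz":97,"rx":0,"ry":0,"rz":0,"claw":0},
    {"dx":1,"dy":1,"dz":97,"rx":0,"ry":0,"rz":0,"claw":0},
    {"dx":1,"dy":1,"dz":97,"rx":0,"ry":0,"rz":0,"claw":0},
    {"dx":1,"dy":1,"dz":97,"rx":0,"ry":0,"rz":0,"claw":0},
    {"dx":1,"dy":1,"dz":85,"rx":0,"ry":0,"rz":0,"claw":0},
    {"dx":1,"dy":1,"dz":40,"rx":0,"ry":0,"rz":0,"claw":0},
    {"dx":1,"dy":1,"dz":-10,"rx":0,"ry":0,"rz":0,"claw":0},
    {"dx":1,"dy":1,"dz":-60,"rx":0,"ry":0,"rz":0,"claw":0},
    {"dx":1,"dy":1,"dz":-60,"rx":0,"ry":0,"rz":0,"claw":0},
  ],
  force=15,
)

```text
time_s: 10.92
tool_pos: [0.4312, -0.3612, 0.1649]
tcp_rot: [0.004, 0.219, 0.976, -0.003]
wrist_force: [-0.5, -0.4, -0.4]
gripper_width: 0.205
finger_force: 15.0
```

```bash
python3 - <<'E'
from h import *
rel([cw([10,-38,160]),cw([10,-38,13])],tool(YC)); 
E
```

```text
t 10.93 pos [ 431.2 -361.2  164.9] F [-0.5 -0.4 -0.4] w 0.205
rot [-0.3  0.5 -8.3]
[103, 345, 3]
[104, 345, 150]
```

>>> play_rows(
  motion=[
    {"dx":18,"dy":58,"dz":3,"rx":0,"ry":0,"rz":-3,"claw":0},
    {"dx":36,"dy":115,"dz":3,"rx":0,"ry":0,"rz":-6,"claw":0},
    {"dx":54,"dy":172,"dz":3,"rx":0,"ry":0,"rz":-8.3,"claw":0},
    {"dx":72,"dy":230,"dz":3,"rx":0,"ry":0,"rz":-8.3,"claw":0},
    {"dx":90,"dy":285,"dz":3,"rx":0,"ry":0,"rz":-8.3,"claw":0},
    {"dx":99,"dy":320,"dz":3,"rx":0,"ry":0,"rz":-8.3,"claw":0},
    {"dx":103,"dy":339,"dz":3,"rx":0,"ry":0,"rz":-8.3,"claw":0},
    {"dx":103,"dy":339,"dz":30,"rx":0,"ry":0,"rz":-8.3,"claw":0},
    {"dx":103,"dy":339,"dz":60,"rx":0,"ry":0,"rz":-8.3,"claw":0},
    {"dx":103,"dy":339,"dz":90,"rx":0,"ry":0,"rz":-8.3,"claw":0},
    {"dx":103,"dy":339,"dz":120,"rx":0,"ry":0,"rz":-8.3,"claw":0},
    {"dx":103,"dy":339,"dz":140,"rx":0,"ry":0,"rz":-8.3,"claw":0},
    {"dx":103,"dy":339,"dz":147,"rx":0,"ry":0,"rz":-8.3,"claw":0},
    {"dx":103,"dy":339,"dz":149,"rx":0,"ry":0,"rz":-8.3,"claw":0},
    {"dx":103,"dy":339,"dz":149,"rx":0,"ry":0,"rz":-8.3,"claw":0},
  ],
)

```text
time_s: 12.8
tool_pos: [0.4808, -0.0083, 0.0108]
tcp_rot: [-0.0, 0.148, 0.989, 0.0]
wrist_force: [-0.2, 0.4, 2.8]
gripper_width: 0.209
finger_force: 15.0
```

```bash
python3 - <<'E'
from h import *
rel([cw([10,-44,12])],tool(YC)) 
E
```

```text
t 12.8 pos [480.8  -8.3  10.8] F [-0.2  0.4  2.8] w 0.209
rot [ 0.  -0.1  0. ]
[-4, -2, -1]
```

>>> play_rows(
  motion=[
    {"dx":0,"dy":0,"dz":0,"rx":0,"ry":0,"rz":0,"claw":32},
    {"dx":0,"dy":0,"dz":0,"rx":0,"ry":0,"rz":0,"claw":32},
    {"dx":0,"dy":0,"dz":0,"rx":0,"ry":0,"rz":0,"claw":32},
    {"dx":0,"dy":0,"dz":-25,"rx":0,"ry":0,"rz":0,"claw":32},
    {"dx":0,"dy":-10,"dz":-75,"rx":0,"ry":0,"rz":0,"claw":32},
    {"dx":0,"dy":-50,"dz":-130,"rx":0,"ry":0,"rz":0,"claw":0},
    {"dx":0,"dy":-100,"dz":-180,"rx":0,"ry":0,"rz":0,"claw":0},
    {"dx":0,"dy":-100,"dz":-180,"rx":0,"ry":0,"rz":0,"claw":0},
  ],
)

```text
time_s: 13.8
tool_pos: [0.4531, -0.1064, 0.1939]
tcp_rot: [0.003, 0.149, 0.989, -0.001]
wrist_force: [1.1, -0.4, 0.6]
gripper_width: 0.036
finger_force: 0.0
```

```bash
python3 - <<'E'
from h import *
knob(); d=load('top'); f=cv2.cvtColor(d['frame'],cv2.COLOR_RGB2BGR)
cv2.imwrite('pics/c2.png',cv2.resize(f[90:290,240:480],None,fx=3,fy=3,interpolation=cv2.INTER_CUBIC))
# push plan: tool y along chest +y, tilted so body leans to +x
for t in(30,-30):
    Rt=tool(YC,t); print(t,'body dir chest', R.from_euler('z',-CH[2]).apply(-Rt.as_matrix()[:,2]).round(2))
E
```

```text
scene 43 seen 275.8 201.3 locked pred [275.2 200.9] -20mm pred [277.  206.7]
top 48 seen 337.6 140.0 locked pred [337.5 139.8] -20mm pred [332.1 139.2]
30 body dir chest [0.5  0.   0.87]
-30 body dir chest [-0.5  -0.    0.87]
```

View pics/c2.png

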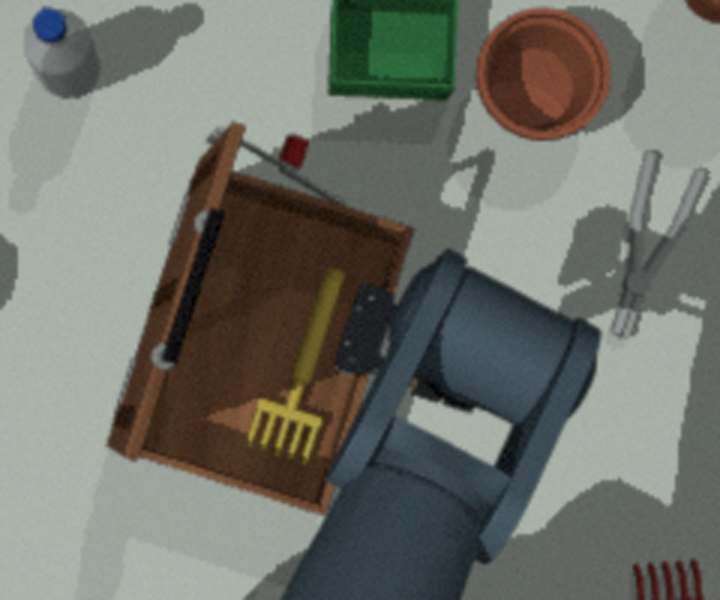

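The crop shows the rake inside the chest (head at (285,430), handle end at (335,275)), the lid standing, and the knob at (294,150) with the stay straight. Next, the knee.

```bash
python3 - <<'E'
from h import *
rel([cw([210,-70,230]),cw([162,-20,88])],tool(YC,30)) 
E
```

```text
t 13.9 pos [ 452.1 -104.7  190.9] F [ 0.2  0.5 -0.1] w 0.009
rot [ 0.  30.1 -0.1]
[-203, 73, -39]
[-155, 123, 103]
```

>>> play_rows(
  motion=[
    {"dx":-50,"dy":10,"dz":-30,"rx":0,"ry":6,"rz":0,"claw":0},
    {"dx":-100,"dy":25,"dz":-40,"rx":0,"ry":14,"rz":0,"claw":0},
    {"dx":-150,"dy":45,"dz":-40,"rx":0,"ry":22,"rz":0,"claw":0},
    {"dx":-203,"dy":73,"dz":-39,"rx":0,"ry":30,"rz":0,"claw":0},
    {"dx":-203,"dy":73,"dz":-39,"rx":0,"ry":30,"rz":0,"claw":0},
    {"dx":-203,"dy":73,"dz":-39,"rx":0,"ry":30,"rz":0,"claw":0},
  ],
)

```text
time_s: 14.65
tool_pos: [0.6665, -0.0921, 0.2258]
tcp_rot: [-0.259, 0.142, 0.955, 0.038]
wrist_force: [-0.2, -0.1, 0.1]
gripper_width: 0.006
finger_force: 0.0
```

```bash
python3 - <<'E'
from h import *
rel([cw([210,-70,230]),cw([170,-20,120]),cw([162,-20,88]),cw([162,22,88])],tool(YC,30)) 
E
```

```text
t 14.65 pos [666.5 -92.1 225.8] F [-0.2 -0.1  0.1] w 0.006
rot [-0.1 -0.3  0.1]
[1, -2, -5]
[-21, 48, 111]
[-30, 48, 142]
[-30, 90, 142]
```

>>> play_rows(
  motion=[
    {"dx":-10,"dy":24,"dz":55,"rx":0,"ry":0,"rz":0,"claw":0},
    {"dx":-21,"dy":48,"dz":100,"rx":0,"ry":0,"rz":0,"claw":0},
    {"dx":-28,"dy":48,"dz":130,"rx":0,"ry":0,"rz":0,"claw":0},
    {"dx":-30,"dy":48,"dz":142,"rx":0,"ry":0,"rz":0,"claw":0},
    {"dx":-30,"dy":58,"dz":142,"rx":0,"ry":0,"rz":0,"claw":0},
    {"dx":-30,"dy":66,"dz":142,"rx":0,"ry":0,"rz":0,"claw":0},
    {"dx":-30,"dy":73,"dz":142,"rx":0,"ry":0,"rz":0,"claw":0},
    {"dx":-30,"dy":79,"dz":142,"rx":0,"ry":0,"rz":0,"claw":0},
    {"dx":-30,"dy":85,"dz":142,"rx":0,"ry":0,"rz":0,"claw":0},
    {"dx":-30,"dy":90,"dz":142,"rx":0,"ry":0,"rz":0,"claw":0},
    {"dx":-30,"dy":90,"dz":142,"rx":0,"ry":0,"rz":0,"claw":0},
  ],
)

```text
time_s: 16.02
tool_pos: [0.6489, 0.0033, 0.089]
tcp_rot: [-0.258, 0.144, 0.955, 0.036]
wrist_force: [-4.8, -7.5, -4.8]
gripper_width: 0.004
finger_force: 4.3
```

```bash
python3 - <<'E'
from h import *
rel([cw([162,22,88]),cw([162,27,88])],tool(YC,30)); knob()
for n in('scene','top'):
    d=load(n); print(n,[(a,proj(d,cw([164,-25+85.4*np.cos(np.radians(51.6)-a/85.4),63+85.4*np.sin(np.radians(51.6)-a/85.4)])/1000).round(1).tolist()) for a in(0,10,20,30,40,50)])
E
```

```text
t 16.02 pos [648.9   3.3  89. ] F [-4.8 -7.5 -4.8] w 0.004
rot [-0.3 -0.2 -0.1]
[1, 3, 2]
[1, 8, 2]
scene 51 seen 277.4 206.8 locked pred [275.2 200.9] -20mm pred [277.  206.7]
top 0 seen nan nan locked pred [337.5 139.8] -20mm pred [332.1 139.2]
scene [(0, [275.2, 200.9]), (10, [276.1, 203.9]), (20, [276.9, 206.9]), (30, [277.6, 209.9]), (40, [278.2, 212.9]), (50, [278.7, 215.9])]
top [(0, [337.5, 139.8]), (10, [334.8, 139.5]), (20, [332.4, 139.4]), (30, [330.4, 139.4]), (40, [328.7, 139.5]), (50, [327.4, 139.9])]h.py:36: RuntimeWarning: Mean of empty slice.
  ys,xs=np.nonzero(m); print(n,len(xs),'seen',xs.mean().round(1),ys.mean().round(1),'locked pred',p.round(1),'-20mm pred',proj(d,cw([164,43,117])/1000).round(1))
  ret = ret.dtype.type(ret / rcount)
```

>>> play_rows(
  motion=[
    {"dx":0,"dy":3,"dz":0,"rx":0,"ry":0,"rz":0,"claw":0},
    {"dx":0,"dy":6,"dz":0,"rx":0,"ry":0,"rz":0,"claw":0},
    {"dx":0,"dy":6,"dz":0,"rx":0,"ry":0,"rz":0,"claw":0},
  ],
)

```text
time_s: 16.5
tool_pos: [0.6495, 0.0058, 0.0868]
tcp_rot: [-0.259, 0.144, 0.954, 0.033]
wrist_force: [-5.2, -17.0, -14.4]
gripper_width: 0.004
finger_force: 8.8
```

```bash
python3 -W ignore - <<'E'
from h import *
rel([cw([162,28,88])],tool(YC,30)); knob()
E
```

```text
t 16.5 pos [649.5   5.8  86.8] F [ -5.2 -17.  -14.4] w 0.004
rot [-0.6 -0.2 -0.3]
[2, 7, 0]
scene 51 seen 277.8 208.0 locked pred [275.2 200.9] -20mm pred [277.  206.7]
top 0 seen nan nan locked pred [337.5 139.8] -20mm pred [332.1 139.2]
```

>>> play_rows(
  motion=[
    {"dx":-3,"dy":0,"dz":5,"rx":0,"ry":0,"rz":0,"claw":0},
    {"dx":-6,"dy":2,"dz":10,"rx":0,"ry":0,"rz":0,"claw":0},
    {"dx":-8,"dy":3,"dz":14,"rx":0,"ry":0,"rz":0,"claw":0},
    {"dx":-8,"dy":3,"dz":14,"rx":0,"ry":0,"rz":0,"claw":0},
  ],
)

```text
time_s: 17.1
tool_pos: [0.6524, 0.0136, 0.0746]
tcp_rot: [-0.257, 0.143, 0.955, 0.038]
wrist_force: [-4.4, -3.9, -2.3]
gripper_width: 0.006
finger_force: 2.4
```

```bash
python3 -W ignore - <<'E'
from h import *
rel([cw([162,28,88])],tool(YC,30)); knob()
E
```

```text
t 17.1 pos [652.4  13.6  74.6] F [-4.4 -3.9 -2.3] w 0.006
rot [-0.1 -0.1 -0. ]
[8, -1, -11]
scene 53 seen 278.8 213.2 locked pred [275.2 200.9] -20mm pred [277.  206.7]
top 0 seen nan nan locked pred [337.5 139.8] -20mm pred [332.1 139.2]
```

The knob is pushed back about 40 mm, inside the 28–45 mm band. I back off and look.

>>> play_rows(
  motion=[
    {"dx":0,"dy":-8,"dz":0,"rx":0,"ry":0,"rz":0,"claw":0},
    {"dx":0,"dy":-30,"dz":0,"rx":0,"ry":0,"rz":0,"claw":0},
    {"dx":0,"dy":-50,"dz":-40,"rx":0,"ry":0,"rz":0,"claw":0},
    {"dx":0,"dy":-80,"dz":-90,"rx":0,"ry":0,"rz":0,"claw":0},
    {"dx":0,"dy":-110,"dz":-140,"rx":0,"ry":0,"rz":0,"claw":0},
    {"dx":0,"dy":-110,"dz":-190,"rx":0,"ry":0,"rz":0,"claw":0},
    {"dx":0,"dy":-110,"dz":-190,"rx":0,"ry":0,"rz":0,"claw":0},
  ],
)

```text
time_s: 18.08
tool_pos: [0.714, -0.1215, 0.2449]
tcp_rot: [-0.251, 0.144, 0.956, 0.038]
wrist_force: [0.1, -0.2, 0.6]
gripper_width: 0.004
finger_force: 0.0
```

```bash
python3 -W ignore - <<'E'
from h import *
knob()
rel([cw([120,-145,300]),cw([0,-100,380])],tool(YC))
for n in('scene','top'):
    d=load(n); f=cv2.cvtColor(d['frame'],cv2.COLOR_RGB2BGR)
    print(n,[(t,proj(d,(p+[0,0,19])/1000).round(0).tolist()) for t,p in zip((1.4,1.3,1.2,1.1,1.0),arc([1.4,1.3,1.2,1.1,1.0]))])
    x0,y0=(250,100) if n=='scene' else (260,100)
    np.save('x.npy',0); c=cv2.resize(f[y0:y0+140,x0:x0+160],None,fx=2.5,fy=3.5*2.5/3.5,interpolation=cv2.INTER_CUBIC)
    globals()[n]=c
cv2.imwrite('pics/c3.png',np.hstack([scene,top]))
E
```

```text
scene 58 seen 278.3 212.9 locked pred [275.2 200.9] -20mm pred [277.  206.7]
top 9 seen 328.8 136.8 locked pred [337.5 139.8] -20mm pred [332.1 139.2]
t 18.18 pos [ 711.6 -119.6  239.6] F [ 0.4 -0.  -2. ] w 0.005
rot [  0. -30.  -0.]
[151, -65, 17]
[295, -20, 8]
scene [(1.4, [328.0, 142.0]), (1.3, [324.0, 140.0]), (1.2, [321.0, 138.0]), (1.1, [318.0, 138.0]), (1.0, [316.0, 138.0])]
top [(1.4, [304.0, 184.0]), (1.3, [314.0, 188.0]), (1.2, [323.0, 191.0]), (1.1, [333.0, 194.0]), (1.0, [341.0, 198.0])]
```

View pics/c3.png

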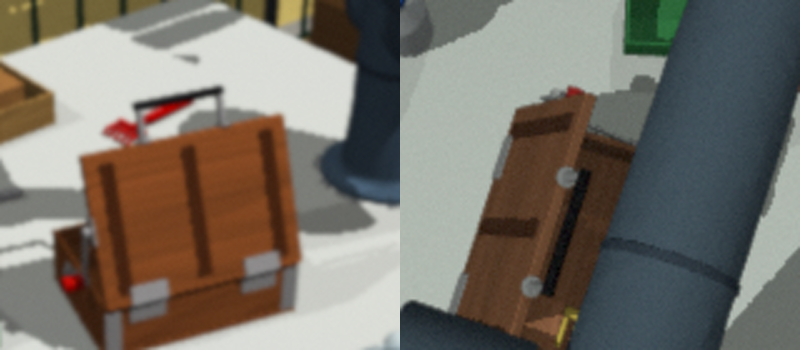

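The lid stands at about 1.16 rad: the bar middle in the top view is at about (327,193). The knee is broken and holding. I move above the bar.

```bash
python3 -W ignore - <<'E'
from h import *
b=arc([1.16])[0]; y=100-245.1*np.cos(1.16+.0245); print(y,b)
rel([cw([150,-120,330]),cw([90,-60,375]),cw([0,y,375])],tool(YC))
E
```

```text
7.6560616229943435 [489.44261043  40.72508039 293.01279883]
t 18.18 pos [ 711.6 -119.6  239.6] F [ 0.4 -0.  -2. ] w 0.005
rot [  0. -30.  -0.]
[140, -39, -24]
[214, 20, -33]
[292, 88, 12]
```

>>> play_rows(
  motion=[
    {"dx":30,"dy":-20,"dz":-40,"rx":0,"ry":-6,"rz":0,"claw":55},
    {"dx":70,"dy":-35,"dz":-50,"rx":0,"ry":-14,"rz":0,"claw":55},
    {"dx":110,"dy":-39,"dz":-40,"rx":0,"ry":-22,"rz":0,"claw":55},
    {"dx":150,"dy":-30,"dz":-30,"rx":0,"ry":-30,"rz":0,"claw":55},
    {"dx":190,"dy":0,"dz":-33,"rx":0,"ry":-30,"rz":0,"claw":55},
    {"dx":225,"dy":30,"dz":-25,"rx":0,"ry":-30,"rz":0,"claw":55},
    {"dx":260,"dy":60,"dz":-5,"rx":0,"ry":-30,"rz":0,"claw":55},
    {"dx":292,"dy":88,"dz":12,"rx":0,"ry":-30,"rz":0,"claw":55},
    {"dx":292,"dy":88,"dz":12,"rx":0,"ry":-30,"rz":0,"claw":55},
    {"dx":292,"dy":88,"dz":12,"rx":0,"ry":-30,"rz":0,"claw":55},
  ],
)

```text
time_s: 19.42
tool_pos: [0.4895, 0.0409, 0.3738]
tcp_rot: [-0.001, 0.148, 0.989, -0.0]
wrist_force: [0.2, 0.3, 0.4]
gripper_width: 0.549
finger_force: 0.0
```

```bash
python3 -W ignore - <<'E'
from h import *
rel([arc([1.16])[0]],tool(YC)); d=grab('wrist','w4')
for t,p in zip((1.2,1.16,1.1),arc([1.2,1.16,1.1])): print(t,proj(d,(p+[0,0,19])/1000).round(0))
E
```

```text
t 19.43 pos [489.5  40.9 373.8] F [0.2 0.3 0.4] w 0.549
rot [-0.  -0.1  0. ]
[0, 0, 81]
1.2 [334. 213.]
1.16 [322. 212.]
1.1 [306. 209.]
```

View pics/w4.png

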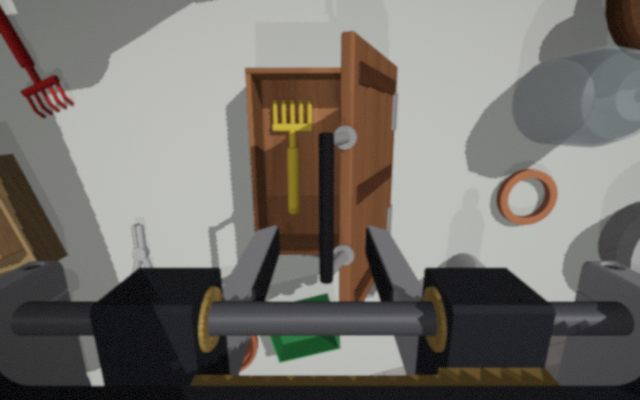

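The wrist view shows the bar at column 326, rows 132–282, between the fingertips, which puts the lid at about 1.17 rad. The rake is inside at (292,150). I go down and grip.

>>> play_rows(
  motion=[
    {"dx":0,"dy":3,"dz":30,"rx":0,"ry":0,"rz":0,"claw":55},
    {"dx":0,"dy":3,"dz":60,"rx":0,"ry":0,"rz":0,"claw":55},
    {"dx":0,"dy":3,"dz":78,"rx":0,"ry":0,"rz":0,"claw":55},
    {"dx":0,"dy":3,"dz":80,"rx":0,"ry":0,"rz":0,"claw":55},
    {"dx":0,"dy":3,"dz":80,"rx":0,"ry":0,"rz":0,"claw":0},
    {"dx":0,"dy":3,"dz":80,"rx":0,"ry":0,"rz":0,"claw":0},
    {"dx":0,"dy":3,"dz":80,"rx":0,"ry":0,"rz":0,"claw":0},
    {"dx":0,"dy":3,"dz":80,"rx":0,"ry":0,"rz":0,"claw":0},
    {"dx":0,"dy":3,"dz":80,"rx":0,"ry":0,"rz":0,"claw":0},
  ],
  force=15,
)

```text
time_s: 20.6
tool_pos: [0.491, 0.0439, 0.2959]
tcp_rot: [0.0, 0.148, 0.989, -0.0]
wrist_force: [-0.3, 0.3, 0.7]
gripper_width: 0.122
finger_force: 15.0
```

```bash
python3 -W ignore - <<'E'
from h import *
rel(arc([1.2,1.18,1.16,1.14]+list(np.linspace(1.16,0,21)[1:])),tool(YC))
E
```

```text
t 20.6 pos [491.   43.9 295.9] F [-0.3  0.3  0.7] w 0.122
rot [0. 0. 0.]
[1, 6, -1]
[1, 1, 1]
[1, -4, 3]
[1, -8, 5]
[1, -17, 9]
[1, -29, 15]
[1, -41, 22]
[1, -53, 30]
[1, -65, 39]
[1, -75, 48]
[1, -86, 58]
[1, -95, 68]
[1, -104, 79]
[1, -113, 91]
[1, -121, 102]
[1, -128, 115]
[1, -134, 128]
[1, -139, 141]
[1, -144, 154]
[1, -148, 168]
[1, -151, 182]
[1, -154, 196]
[1, -155, 210]
[1, -156, 224]
```

>>> play_rows(
  motion=[
    {"dx":0,"dy":-8,"dz":4,"rx":0,"ry":0,"rz":0,"claw":0},
    {"dx":0,"dy":-17,"dz":8,"rx":0,"ry":0,"rz":0,"claw":0},
    {"dx":0,"dy":-29,"dz":14,"rx":0,"ry":0,"rz":0,"claw":0},
    {"dx":0,"dy":-41,"dz":21,"rx":0,"ry":0,"rz":0,"claw":0},
    {"dx":0,"dy":-53,"dz":29,"rx":0,"ry":0,"rz":0,"claw":0},
    {"dx":0,"dy":-65,"dz":38,"rx":0,"ry":0,"rz":0,"claw":0},
    {"dx":0,"dy":-75,"dz":47,"rx":0,"ry":0,"rz":0,"claw":0},
    {"dx":0,"dy":-86,"dz":57,"rx":0,"ry":0,"rz":0,"claw":0},
    {"dx":0,"dy":-95,"dz":67,"rx":0,"ry":0,"rz":0,"claw":0},
    {"dx":0,"dy":-104,"dz":78,"rx":0,"ry":0,"rz":0,"claw":0},
  ],
)

```text
time_s: 21.85
tool_pos: [0.4601, -0.056, 0.2167]
tcp_rot: [-0.0, 0.148, 0.989, -0.0]
wrist_force: [1.1, 0.1, 0.3]
gripper_width: 0.127
finger_force: 15.0
```

```bash
python3 -W ignore - <<'E'
from h import *
rel(arc(list(np.linspace(1.16,0,21)[9:])),tool(YC))
E
```

```text
t 21.85 pos [460.1 -56.  216.7] F [1.1 0.1 0.3] w 0.127
rot [-0. -0.  0.]
[0, 0, 0]
[0, -8, 11]
[0, -16, 23]
[0, -23, 36]
[0, -29, 48]
[0, -35, 62]
[0, -40, 75]
[0, -44, 89]
[0, -47, 102]
[0, -49, 116]
[0, -51, 131]
[0, -52, 145]
```

>>> play_rows(
  motion=[
    {"dx":0,"dy":-8,"dz":11,"rx":0,"ry":0,"rz":0,"claw":0},
    {"dx":0,"dy":-16,"dz":23,"rx":0,"ry":0,"rz":0,"claw":0},
    {"dx":0,"dy":-23,"dz":36,"rx":0,"ry":0,"rz":0,"claw":0},
    {"dx":0,"dy":-29,"dz":48,"rx":0,"ry":0,"rz":0,"claw":0},
    {"dx":0,"dy":-35,"dz":62,"rx":0,"ry":0,"rz":0,"claw":0},
    {"dx":0,"dy":-40,"dz":75,"rx":0,"ry":0,"rz":0,"claw":0},
    {"dx":0,"dy":-44,"dz":89,"rx":0,"ry":0,"rz":0,"claw":0},
    {"dx":0,"dy":-47,"dz":102,"rx":0,"ry":0,"rz":0,"claw":0},
    {"dx":0,"dy":-49,"dz":116,"rx":0,"ry":0,"rz":0,"claw":0},
    {"dx":0,"dy":-51,"dz":126,"rx":0,"ry":0,"rz":0,"claw":0},
    {"dx":0,"dy":-51,"dz":132,"rx":0,"ry":0,"rz":0,"claw":0},
    {"dx":0,"dy":-51,"dz":138,"rx":0,"ry":0,"rz":0,"claw":0},
    {"dx":0,"dy":-51,"dz":142,"rx":0,"ry":0,"rz":0,"claw":0},
    {"dx":0,"dy":-51,"dz":146,"rx":0,"ry":0,"rz":0,"claw":0},
    {"dx":0,"dy":-51,"dz":146,"rx":0,"ry":0,"rz":0,"claw":0},
  ],
)

```text
time_s: 23.72
tool_pos: [0.4455, -0.105, 0.0722]
tcp_rot: [-0.0, 0.148, 0.989, -0.001]
wrist_force: [-5.3, -3.0, 4.8]
gripper_width: 0.119
finger_force: 15.0
```

>>> play_rows(
  motion=[
    {"dx":0,"dy":0,"dz":2,"rx":0,"ry":0,"rz":0,"claw":0},
    {"dx":0,"dy":0,"dz":4,"rx":0,"ry":0,"rz":0,"claw":0},
    {"dx":0,"dy":0,"dz":4,"rx":0,"ry":0,"rz":0,"claw":0},
  ],
)

```text
time_s: 24.1
tool_pos: [0.4473, -0.1055, 0.0706]
tcp_rot: [0.001, 0.148, 0.989, -0.001]
wrist_force: [-6.7, 0.2, 15.9]
gripper_width: 0.117
finger_force: 15.0
```

```bash
python3 -W ignore - <<'E'
from h import *
for n in('scene','top'):
    o=cv2.imread(f'pics/{n}0.png'); d=grab(n); f=cv2.cvtColor(d['frame'],cv2.COLOR_RGB2BGR)
    if n=='scene': g=np.hstack([cv2.resize(i[160:260,250:390],None,fx=2.8,fy=2.8,interpolation=cv2.INTER_CUBIC) for i in(o,f)])
cv2.imwrite('pics/c4.png',g)
E
```

```text
(no output)
```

View pics/c4.png

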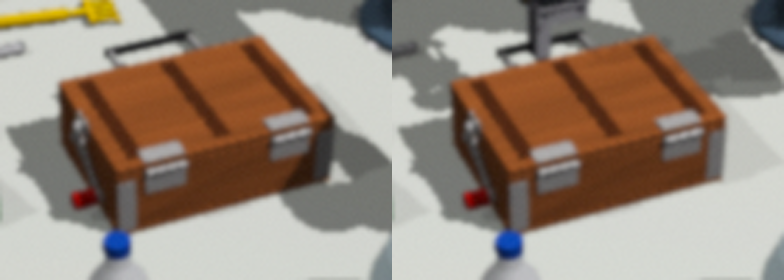

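The two crops match: the lid is flat, and the folded knob is back at (83,198) as at the start. The contact force confirms it is shut, so I release and retreat upwards.

>>> play_rows(
  motion=[
    {"dx":0,"dy":0,"dz":-2,"rx":0,"ry":0,"rz":0,"claw":0},
    {"dx":0,"dy":0,"dz":-2,"rx":0,"ry":0,"rz":0,"claw":45},
    {"dx":0,"dy":0,"dz":-2,"rx":0,"ry":0,"rz":0,"claw":45},
    {"dx":0,"dy":0,"dz":-2,"rx":0,"ry":0,"rz":0,"claw":45},
    {"dx":0,"dy":0,"dz":-2,"rx":0,"ry":0,"rz":0,"claw":45},
    {"dx":0,"dy":0,"dz":-30,"rx":0,"ry":0,"rz":0,"claw":45},
    {"dx":0,"dy":0,"dz":-80,"rx":0,"ry":0,"rz":0,"claw":45},
    {"dx":0,"dy":0,"dz":-140,"rx":0,"ry":0,"rz":0,"claw":45},
    {"dx":0,"dy":0,"dz":-140,"rx":0,"ry":0,"rz":0,"claw":45},
  ],
)

```text
time_s: 25.32
tool_pos: [0.4485, -0.1056, 0.213]
tcp_rot: [0.005, 0.148, 0.989, -0.002]
wrist_force: [-0.0, -0.5, -0.3]
gripper_width: 0.453
finger_force: 0.0
```

```bash
python3 -W ignore - <<'E'
from h import *
o=cv2.imread('pics/scene0.png'); d=grab('scene','sF'); f=cv2.cvtColor(d['frame'],cv2.COLOR_RGB2BGR)
for (y0,y1,x0,x1) in((160,240,260,375),(185,220,190,235),(235,295,275,310),(270,310,325,375),(210,250,200,250)):
    print(cv2.absdiff(o,f)[y0:y1,x0:x1].mean().round(1))
r=lambda i:cv2.inRange(cv2.cvtColor(i,cv2.COLOR_BGR2HSV)[215:245,260:300],(0,170,50),(5,255,255))
print([np.argwhere(r(i)).mean(0) for i in(o,f)]); print(env.sense()['wrist_force'])
E
```

```text
18.3
3.2
1.6
1.6
1.5
[array([15.48571429, 19.48571429]), array([15.42857143, 19.65714286])]
[0.62142646 0.69576575 0.13470315]
```

The knob is back at its shut position and the other things are unmoved, so I hand in the job.

```bash
python3 -c "
from plant import env; print(env.close_job())"
```

```text
the job is handed in; nothing more can be done
None
```

The job is handed in at about 25 s: the yellow rake is in the chest, the stay's lock was broken and the lid was lowered under grip until fully shut. The pot, spray, wire coil and seed tray looked unmoved in the final image. I did not re-check the pliers or the cloche, and the hand-in gave no verdict.

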